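Put toast in the toaster and hold its spring lever at the third click

ROBOT

A 6-joint arm with a two-finger parallel gripper is mounted at the origin on a cart in front of the work surface, level with it; the furniture and walls round the work are solid. World frame = base frame: x ahead of the robot, y to its left, z up, the work surface at z = 0. Lengths are in m, angles in degrees, forces in N, time in s.
With the tool pointing down it reaches from about 0.3 to 0.75 m from the base axis. Payload 8.5 kg.
Tool frame: the origin (TCP) lies at the very end of the fingers, on their centre line; the grasp point (between the pads) lies 19 mm behind it; x points along the fingers, y is the direction in which the jaws open and shut, and the axes are right-handed (so a half turn about x gives the same grasp; the last joint's range is limited). The gripper opens to 85 mm and grips with 20 to 120 N. Pads are 22 mm wide; open, the fingers measure 114 mm over their backs; the gripper's body (76 mm by 85 mm) begins 54 mm behind the grasp point. The pads swing forward as they close: fully open they stand 13 mm farther back than shut.
Start: joints at [-88.711, 21.807, 74.336, -0, 83.858, -12.336], TCP at [0.13, -0.535, 0.202] pointing down, gripper open.
Joint ranges: [-178.18, 178.18], [-50.72, 133.34], [12.68, 142.11], [-81.47, 261.47], [9.98, 163.14], [-165.26, 165.26]. Speed limits (degrees/s): [136.94, 136.94, 180, 180, 180, 180].

INTERFACE

Orientations are given as a 3x3 rotation matrix whose columns are the frame's x, y, z axes.
In Python, from rig import env, eyes, close_job gives the robot as it stands.
- The arm moves only by the shell command python3 -m pendant 'ROWS' [OPENING] [FORCE]. ROWS is a JSON object of lists of equal length, an entry for each row: "travel": the shift along the world's x, y, z in mm, a list of three; "delta_rot": the turn, a rotation vector about the world's x, y, z in rad, a list of three. In form: {"travel": [[x, y, z], ...], "delta_rot": [[wx, wy, wz], ...]}. A call has 1 to 20 rows; each row shifts and turns the commanded pose from where the row before left it; what a row does not reach is not made up. A row lasts 1/12 s, in which the tool goes at most 41.7 mm and 7.16 degrees, less where a joint would pass 70% of its speed; a pose out of reach is approached as far as the arm can. A call with a gripper value outside its range is refused whole. OPENING is the finger opening in mm, from 0 to 85.4, set as the call begins (- or left out, the last holds). The fingers move at their own pace and stop on an object; FORCE is the grip in N (left out, the last holds). Time passes only in rows, so rows that do not move let the fingers close. It gives the time, the measured TCP pose, the force and the opening at its end, in the units of the state.
- env.observe(): the state, without advancing time (a new reading comes with each control period).
- eyes.get_image(name): name is "scene" or "side" or "wrist"; returns the picture (384x512x3 uint8, red, green, blue); there is no depth.
- eyes.camera_model(name): a dict with "vfov" (degrees; the focal length in pixels is half the picture's height over the tangent of half this angle, whatever the lens; pixels are square), "cx", "cy" (the principal point, pixels), "pose" (4x4, takes a point from camera to world coordinates). Camera axes: x right, y up, looking along -z (the intrinsics and any distortion apply to the point x, -y, -z); pixel columns grow to the right and rows downward; lengths in m; the calibration is good to about 2 mm. A picture is of the moment at which its call begins: read the wrist's pose just before it. camera_model takes no time and is no camera call; for the wrist camera it gives the pose at the moment of the call.
- close_job(): hands the job in, once; it reports no verdict.
The state is a dict: "time_s": time; "q": joint angles; "qvel": joint speeds; "joint_efforts": joint torques, N m; "position": TCP position; "tool_rot": TCP orientation; "ft_force": force on the tool from outside, world axes, zero at the start; "wrist_torque": the same for the moment, N m; "grip_width": finger opening in m.
Only numpy, scipy, OpenCV 4.12 (cv2) and the standard library are available. Lean on these libraries where they do the work, as an engineer would, in place of code of your own. Each camera call takes 0.05 s, during which the arm holds its last target. There are 200 camera calls.

TASK

Warm up the slice of toast: take it gently out of the toast rack (it is brittle, so grip it lightly, at no more than about 40 N), stand it upright in the toaster's slot without dropping or forcing it, and let go of it. Then press the toaster's red lever down past its first two clicks to the third; the lever does not latch but springs back up, so finish while still holding it down there, without ramming it hard against its end stop. Leave the other things on the worktop where they stand.

Things in the scene. Friction and masses are not known exactly. Their poses are not given: they have to be found in the camera images.
- toaster: Silver toaster with black ends and top, fixed to the worktop, 250 x 130 x 172 mm. Origin: centre of its underside; z up; x along its length and along its slot. The red lever is at its -x end.
- slot_mouth (a point): Centre of the slot's mouth, on the toaster's top, 172 mm above the worktop; axes as the toaster's. The slot is 136 mm long (x), 26 mm wide (y). Inside, a carriage in one piece with the lever carries the slice: with the lever up its flat floor lies 72 mm below the mouth, so a slice on it stands out 36 mm; it sinks as far as the lever is pressed.
- lever_top (a point): Centre of the upper face of the red lever's flat paddle, 32 mm out from the toaster's -x end face, on its middle line; with the lever up 166 mm above the worktop (6 mm under the toaster's top). The paddle reaches from 3 to 53 mm out from the end face, is 46 mm wide and 12 mm thick. It moves straight down.
- lever (a joint): Lever travel in m, 0 = up, growing as it is pressed straight down. Detents (clicks) at 0.014, 0.028, 0.042 (one, two, three white dots beside its slit), end stop 0.047. It pushes up with 2 to 8 N everywhere; on the way to each detent this rises to 8 to 11 N, then drops, so a force stop of 5 to 6 N ends short of the third. Let go, it springs all the way up.
- toast_rack: Steel wire toast rack, fixed to the worktop, 125 x 105 mm tray, upper face 10 mm above the worktop, with four wire hoops across, 57 mm high over the worktop. Origin: centre of its underside. The slice stands in the middle, between two hoops with their wires at y = +/-11 mm, its width along the rack's x.
- toast: Slice of crisp toast, loose, standing on its lower edge, about 50 g, 104 mm wide (x), 14 mm thick (y), 110 mm high (z). Origin: centre of its lower edge. Pinch it across its thickness (along y) from above, at the middle of its upper edge.
- toast_top (a point): Middle of the upper edge of the slice, 108 mm above its lower edge; axes as the slice's.
- jam_jar: Jam jar with yellow lid, 71 x 71 x 110 mm, bystander; origin: centre of its underside.
- mug: White mug with dark stripes, 86 x 120 x 90 mm, bystander; origin at its underside.
- tuna_tin: Flat round tin, 86 x 86 x 40 mm, bystander; origin: centre of its underside.
- juice_carton: Tall carton with green top, 68 x 68 x 244 mm, bystander; origin: centre of its underside.
- blue_tube: Food tube with red cap, lying, 62 x 196 x 41 mm, bystander; origin: centre of its underside.
- cold_cut_pack: Flat food pack, red and clear, 115 x 155 x 33 mm, bystander; origin: centre of its underside.
- bananas: Bunch of bananas, 160 x 200 x 60 mm, bystander; origin: centre of its underside.
There are look-alikes about, which are no part of the job. What is meant by the toast is not black or turquoise, and is the larger of those in its own colour.

How it is judged (in metres and radians):
On the way, in this order (a step that is already met when the one before it is completed fails the run):
1. the toast is lifted clear of the rack in the gripper (z of toast in the frame of toast_rack above 0.06 m and contact force between the fingers and toast above 1 N), for 0.1 s.
2. the toast stands upright on the carriage in the toaster's slot, let go of, with the lever still up (x of toast_top in the frame of slot_mouth between -0.025 and 0.025 m and y of toast_top in the frame of slot_mouth between -0.02 and 0.02 m and angle between the x axis of toast and the x axis of toaster, either way round below 0.3 rad and angle between toast's own z axis and vertical below 0.3 rad and z of toast_top in the frame of slot_mouth below 0.045 m and value of joint lever below 0.008 m and contact force between the fingers and toast below 0.1 N and linear speed of toast below 0.05 m/s), for 0.2 s.
At the end, for the whole second after the job is handed in: The robot holds the lever at its third detent (travel over 38.5 mm, contact over 2 N), and the slice, let go, stands at rest in the slot (within 25 mm along, 20 mm across, 0.3 rad of upright and of the slot's line), its upper edge no more than 6 mm above the mouth (x of toast_top in the frame of slot_mouth between -0.025 and 0.025 m and y of toast_top in the frame of slot_mouth between -0.02 and 0.02 m and angle between the x axis of toast and the x axis of toaster, either way round below 0.3 rad and angle between toast's own z axis and vertical below 0.3 rad and z of toast_top in the frame of slot_mouth below 0.006 m and value of joint lever above 0.0385 m and contact force between any of the fingers, the arm and lever above 2 N and contact force between the fingers and toast below 0.1 N and linear speed of toast below 0.05 m/s); the arm keeps its last pose, push and grip.
It fails at once if the toast is squeezed (contact force between the fingers and toast above 120 N).
It fails at once if the toast is dropped (falls free of the fingers at over 0.6 m/s) or forced against the toaster (over 15 N) (contact force between toast and toaster above 15 N or (linear speed of toast above 0.6 m/s and contact force between the fingers and toast below 0.1 N)).
It fails at once if the lever is rammed (over 40 N) (contact force between any of the fingers, the arm and lever above 40 N).
It fails at once if a bystander (jar, mug, tin, carton, tube, pack or bananas) is moved by more than 30 mm (distance of any of jam_jar, mug, tuna_tin, juice_carton, blue_tube, cold_cut_pack, bananas from where it was at the start of the episode above 0.03 m).
It also fails if it takes over 51 s, if anything falls off the work surface, if the arm or the gripper's body presses on something with over 40 N, if the wrist force passes 120 N, or if a joint passes its speed limit or range.

## Working session

There is one attempt and no reset: what is moved stays moved. The work goes in short steps, Python scripts to look and compute and a shell command to move; the robot and the scene stay as the last step left them, time stands still between calls to the robot, and variables do not carry over. Pictures are saved under pics/ and viewed, about 8 in all and at most 12, crops included, and the job is handed in when it is done.

```bash
mkdir -p pics; ls; python3 - <<'E'
from rig import env, eyes
import cv2, json, numpy as np
for n in ("scene","side"):
    m=eyes.camera_model(n); print(n,{k:(np.round(v,3).tolist() if k=="pose" else v) for k,v in m.items()})
    cv2.imwrite(f"pics/{n}0.png",eyes.get_image(n)[:,:,::-1])
s=env.observe(); print(s)
E
```

```text
pics
scene {'vfov': 54.23461258610886, 'cx': 249.56022163283916, 'cy': 193.04004921299827, 'pose': [[-0.826, 0.34, -0.45, -0.199], [-0.564, -0.5, 0.657, 1.051], [-0.002, 0.796, 0.605, 1.13], [0.0, 0.0, 0.0, 1.0]]}
side {'vfov': 46.31500031140399, 'cx': 254.0345972989383, 'cy': 196.18087213138006, 'pose': [[0.164, 0.451, -0.877, -1.224], [-0.986, 0.085, -0.141, -0.311], [0.011, 0.889, 0.459, 1.046], [0.0, 0.0, 0.0, 1.0]]}
{'time_s': 0.1, 'q': array([-8.87111844e+01,  2.18395951e+01,  7.43785900e+01, -2.01281207e-03,
        8.38581045e+01, -1.23360984e+01]), 'qvel': array([ 0.02480077, -0.07348379, -0.1822685 ,  0.04841352,  0.01641432,
        0.03635528]), 'joint_efforts': array([ 3.44543019e-03, -4.49223053e+01, -2.31654704e+01, -1.88339932e-04,
        3.66375476e-03, -1.05508562e-06]), 'position': array([ 0.12953864, -0.53422546,  0.20136116]), 'tool_rot': array([[-6.48681193e-05,  2.35568362e-01, -9.71857779e-01],
       [ 1.33038064e-03, -9.71856901e-01, -2.35568238e-01],
       [-9.99999113e-01, -1.30822164e-03, -2.50353059e-04]]), 'ft_force': array([ 0.18838008, -0.70372269, -0.47324884]), 'wrist_torque': array([ 0.01030734, -0.04790851, -0.00398677]), 'grip_width': 0.08542125517148064}
```

View pics/scene0.png

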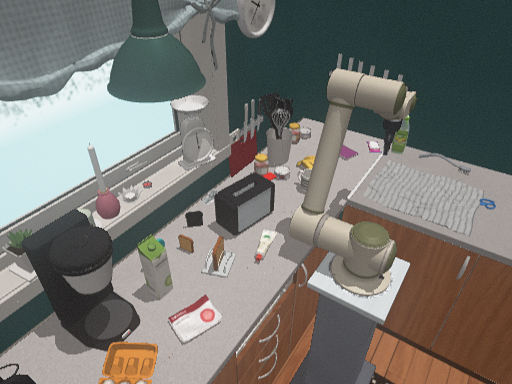

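View pics/side0.png

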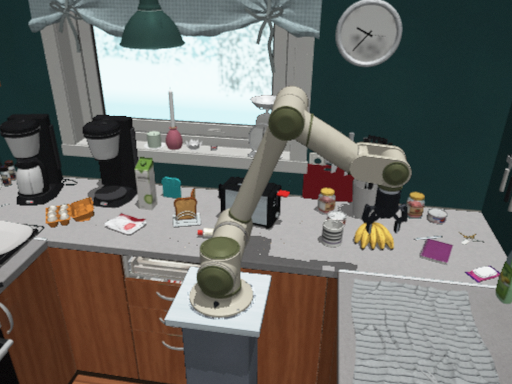

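The scene view shows the toaster at (245,203), the rack with the toast at (218,255), a small brown slice at (186,243) and a black slice at (194,218). In the side view the rack is at (186,208), a turquoise slice at (172,187) and the lever at (283,194). Next I'll take one close crop of both views.

```bash
python3 - <<'E'
import cv2, numpy as np
a=cv2.imread("pics/scene0.png")[170:290,140:300]; b=cv2.imread("pics/side0.png")[165:240,140:300]
f=lambda i:cv2.resize(i,None,fx=5,fy=5,interpolation=cv2.INTER_CUBIC)
a,b=f(a),f(b)
cv2.imwrite("pics/cropA.png",a); cv2.imwrite("pics/cropB.png",b)
E
```

```text
(no output)
```

View pics/cropA.png

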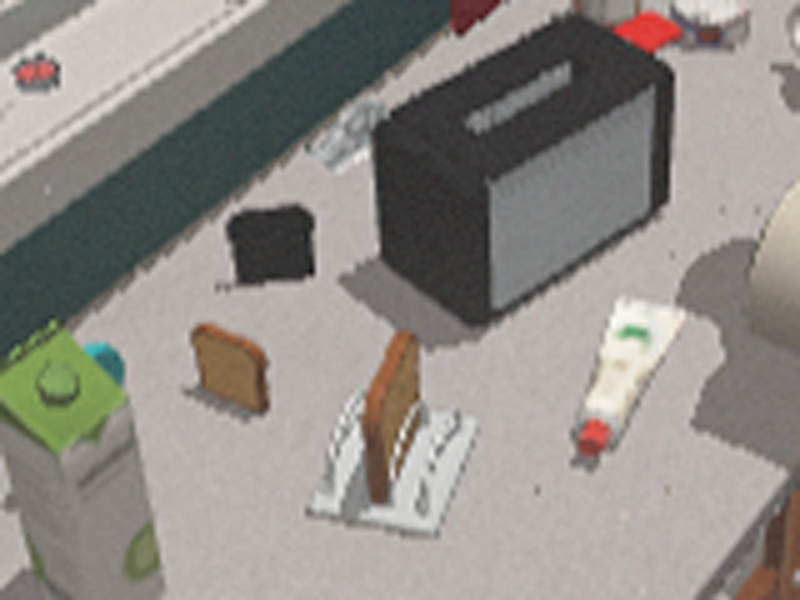

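View pics/cropB.png

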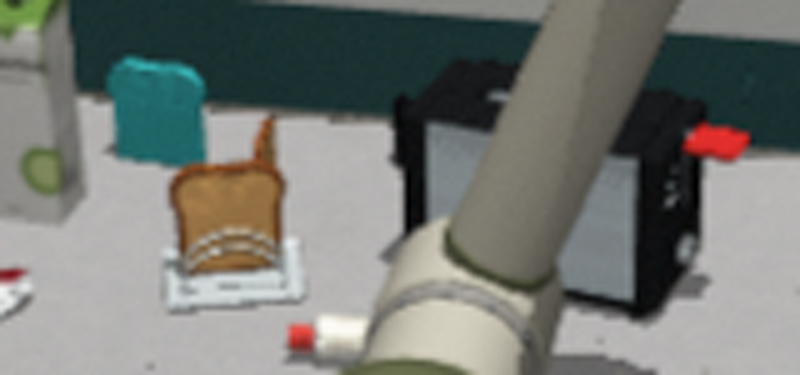

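The choice is confirmed. The toast is the brown slice standing in the rack (scene 217,254), rejecting the small loose brown slice (186,243), the black one (194,218) and the turquoise one (172,187 in side). Next I'll cast rays.

```bash
cat > h.py <<'E'
import numpy as np
from rig import env, eyes
def ray(m,u,v):
    f=192/np.tan(np.radians(m["vfov"]/2)); P=np.array(m["pose"])
    return P[:3,3],P[:3,:3]@np.array([(u-m["cx"])/f,-(v-m["cy"])/f,-1])
def plane(m,u,v,z):
    o,d=ray(m,u,v); return o+d*(z-o[2])/d[2]
def proj(m,p):
    f=192/np.tan(np.radians(m["vfov"]/2)); P=np.array(m["pose"])
    c=P[:3,:3].T@(np.array(p)-P[:3,3]); return np.array([m["cx"]-f*c[0]/c[2], m["cy"]+f*c[1]/c[2]])
E
python3 - <<'E'
from h import *
S=eyes.camera_model("scene");D=eyes.camera_model("side")
A=lambda u,v,z:plane(S,(u+.5)/5-.5+140,(v+.5)/5-.5+170,z)[:2].round(4)
B=lambda u,v,z:plane(D,(u+.5)/5-.5+140,(v+.5)/5-.5+165,z)[:2].round(4)
print("toaster top",[A(*p,.172) for p in[(378,128),(488,182),(672,75),(573,15)]])
print("toaster top side",[B(*p,.172) for p in[(400,95),(697,100),(645,155)]])
print("bottom",[A(*p,0) for p in[(385,262),(488,325),(668,210)]],B(640,312,0))
print("slot",[A(*p,.172) for p in[(467,120),(570,62),(574,82),(478,135)]])
print("lever side",[B(*p,.166) for p in[(690,125),(740,130),(750,142),(688,152)]], A(648,33,.166))
print("toast top A",[A(*p,.119) for p in[(375,400),(408,340)]],"B",[B(*p,.119) for p in[(175,172),(282,168)]])
print("rack A",[A(*p,.01) for p in[(308,512),(437,532),(477,420)]],"B",[B(*p,.01) for p in[(165,305),(305,295),(298,240),(166,250)]])
E
```

```text
toaster top [array([0.6247, 0.1044]), array([0.5064, 0.1106]), array([ 0.4603, -0.0989]), array([ 0.5833, -0.1278])]
toaster top side [array([0.5415, 0.1296]), array([ 0.581 , -0.1336]), array([ 0.4656, -0.1024])]
bottom [array([0.6431, 0.0869]), array([0.5179, 0.1012]), array([ 0.4696, -0.1194])] [ 0.4916 -0.0988]
slot [array([0.5695, 0.0535]), array([ 0.5446, -0.0652]), array([ 0.5251, -0.0424]), array([0.5497, 0.065 ])]
lever side [array([ 0.5418, -0.1322]), array([ 0.5402, -0.1765]), array([ 0.5186, -0.1874]), array([ 0.4896, -0.1366])] [ 0.5161 -0.1492]
toast top A [array([0.4646, 0.3138]), array([0.4835, 0.2495])] B [array([0.4582, 0.3156]), array([0.4831, 0.2247])]
rack A [array([0.5043, 0.3572]), array([0.4099, 0.3168]), array([0.4535, 0.2052])] B [array([0.4101, 0.3168]), array([0.4496, 0.1992]), array([0.5456, 0.2326]), array([0.5049, 0.3477])]
```

```bash
python3 -m pendant '{"travel":[[30,20,13],[30,20,13],[30,20,13],[30,20,13],[30,20,13],[30,20,13],[30,20,13],[30,20,13],[9,37,3],[9,37,3],[9,37,3],[9,37,3],[9,37,3],[9,37,3],[9,37,3],[9,37,3],[9,37,3],[9,37,3],[0,0,0],[0,0,0]],"delta_rot":[[0,0,0.0624],[0,0,0.0624],[0,0,0.0624],[0,0,0.0624],[0,0,0.0624],[0,0,0.0624],[0,0,0.0624],[0,0,0.0624],[0,0,0.0624],[0,0,0.0624],[0,0,0.0624],[0,0,0.0624],[0,0,0.0624],[0,0,0.0624],[0,0,0.0624],[0,0,0.0624],[0,0,0.0624],[0,0,0.0624],[0,0,0],[0,0,0]]}' 60 30
python3 - <<'E'
from h import *
import cv2,json
W=eyes.camera_model("wrist"); print(W)
cv2.imwrite("pics/w1.png",eyes.get_image("wrist")[:,:,::-1]); np.save("w1.npy",W)
E
```

```text
time_s: 1.77
position: [0.4596, -0.0029, 0.3358]
tool_rot: [[-0.0, 0.979, -0.205], [0.0, -0.205, -0.979], [-1.0, -0.0, 0.0]]
ft_force: [0.0, 0.5, -0.1]
grip_width: 0.0598
{'vfov': 68.64494394120851, 'cx': 255.47637387129615, 'cy': 190.23654165821173, 'pose': array([[ 0.97884001,  0.19698662,  0.05539416,  0.47409694],
       [-0.20462139,  0.94428428,  0.25779312,  0.06101072],
       [-0.00152604, -0.26367305,  0.9646109 ,  0.50739515],
       [ 0.        ,  0.        ,  0.        ,  1.        ]])}
```

View pics/w1.png

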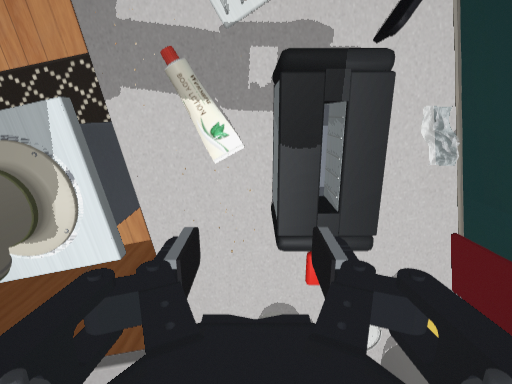

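The wrist view shows the toaster from above, with its slot from about (322-346,101) to (318-338,211). The lever is at (313,268), with the left finger tip hiding part of it.

```bash
python3 - <<'E'
from h import *
W=np.load("w1.npy",allow_pickle=True).item()
P=lambda u,v,z:plane(W,u,v,z)[:2].round(4)
print("slot",[P(*p,.172) for p in[(324,101),(346,101),(338,212),(317,205)]])
print("top",[P(*p,.172) for p in[(282,50),(391,50),(370,248),(274,245)]])
import cv2
im=cv2.imread("pics/w1.png").astype(int); b,g,r=im[...,0],im[...,1],im[...,2]
m=(r>150)&(g<60)&(b<60); m[:240]=0; m[:,340:]=0; v,u=np.nonzero(m); print(u.min(),u.max(),v.min(),v.max()); print(P(u.min(),v.max(),.166),P(u.min(),v.min(),.166))
for row in (105,120,150,180,200,207):
  print(row,im[row,312:354:2].sum(1)//3)
for col in (330,335): print(col,im[90:108,col].sum(1)//3,im[200:220,col].sum(1)//3)
E
```

```text
slot [array([0.5527, 0.0584]), array([0.5771, 0.0533]), array([ 0.551 , -0.0778]), array([ 0.5264, -0.0632])]
top [array([0.5154, 0.1203]), array([0.6314, 0.096 ]), array([ 0.5856, -0.136 ]), array([ 0.4633, -0.1061])]
306 318 254 283
[ 0.4957 -0.1747] [ 0.5027 -0.1308]
105 [ 40  40  38  40  40  37  68  82  83 105 105 103 104 103 103 102 104  47
  41  58  59]
120 [ 39  38  38  38  37  29  83  83  96 106 104 108 113 105 104 103 113  33
  52  57  57]
150 [ 62  62  61  59  47 128 127 116 113 114 116 115 115 115 113 104  37  56
  59  57  56]
180 [ 60  58  57  49 127 130 122 115 113 114 114 113 114 116  90  41  58  56
  55  56  55]
200 [ 58  57  57  30  19  21  22  21  93 102 101 113 114 113  36  56  56  55
  55  55  54]
207 [ 58  56  56  22  21  20  21  19  21  22  21  93 112  62  41  56  55  55
  56  54  52]
330 [ 40  42  40  40  39  39  40  39  39  39  36  24  36  77 105 105 105 105] [102 102  95  57  23  22  23  22  22  23  19  21  23  41  56  57  58  56
  58  57]
335 [ 40  40  39  39  40  39  40  39  38  39  37  25  60 104 105 104 104 103] [112 113 112 112 112 110 101 101  93  57  22  21  23  39  55  55  56  56
  56  56]
```

```bash
python3 -m pendant '{"travel":[[1.5,31,-6],[1.5,31,-6],[1.5,31,-6],[1.5,31,-6],[1.5,31,-6],[1.5,31,-6],[1.5,31,-6],[1.5,31,-6],[1.5,31,-6],[0,0,0],[0,0,0]],"delta_rot":[[0,0,0.0617],[0,0,0.0617],[0,0,0.0617],[0,0,0.0617],[0,0,0.0617],[0,0,0.0617],[0,0,0.0617],[0,0,0.0617],[0,0,0.0617],[0,0,0],[0,0,0]]}' 60 30
python3 - <<'E'
from h import *
import cv2
W=eyes.camera_model("wrist")
im=eyes.get_image("wrist")[:,:,::-1];cv2.imwrite("pics/w2.png",im); np.save("w2.npy",W)
E
```

```text
time_s: 2.73
position: [0.4734, 0.2741, 0.281]
tool_rot: [[-0.002, 0.941, 0.338], [-0.001, 0.338, -0.941], [-1.0, -0.002, 0.0]]
ft_force: [-0.3, -0.1, 0.2]
grip_width: 0.0597
```

View pics/w2.png

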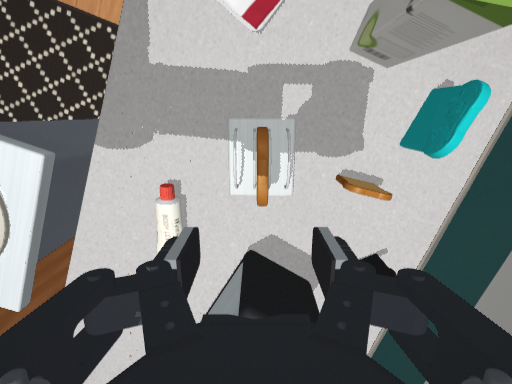

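The wrist view shows the toast's top edge running from (262,127) to (262,206), nearly parallel to the fingers' middle plane.

```bash
python3 - <<'E'
from h import *
import cv2
W=np.load("w2.npy",allow_pickle=True).item()
im=cv2.imread("pics/w2.png"); h=cv2.cvtColor(im,cv2.COLOR_BGR2HSV)
m=cv2.inRange(h,(5,110,40),(22,255,255)); m[:110]=0;m[215:]=0;m[:,:245]=0;m[:,280:]=0
v,u=np.nonzero(m); print(u.min(),u.max(),v.min(),v.max())
for r in range(126,210,8):
  uu=u[v==r]; print(r,uu.min() if len(uu) else 0,uu.max() if len(uu) else 0)
for r,c in((v.min(),u[v==v.min()].mean()),(v.max(),u[v==v.max()].mean())): print(plane(W,c,r,.115)[:2])
for c in((230,120),(296,120),(293,195),(230,193)): print(plane(W,*c,.01)[:2])
E
```

```text
257 267 127 205
126 0 0
134 257 267
142 257 267
150 257 267
158 257 267
166 257 267
174 257 267
182 257 267
190 257 267
198 257 267
206 0 0
[0.46283583 0.3232994 ]
[0.49645535 0.23320565]
[0.41736448 0.31299827]
[0.51220451 0.34708304]
[0.55215557 0.23474312]
[0.45395538 0.20298784]
```

```bash
python3 -m pendant '{"travel":[[1.5,1,-20],[1.5,1,-30],[1.5,1,-30],[0,0,-30],[0,0,-30],[0,0,-25],[0,0,-15],[0,0,-7],[0,0,0]],"delta_rot":[[0,0,0],[0,0,0],[0,0,0],[0,0,0],[0,0,0],[0,0,0],[0,0,0],[0,0,0],[0,0,0]]}' 60 25
python3 -m pendant '{"travel":[[0,0,0],[0,0,0],[0,0,0],[0,0,0],[0,0,0],[0,0,0],[0,0,0],[0,0,0],[0,0,0]],"delta_rot":[[0,0,0],[0,0,0],[0,0,0],[0,0,0],[0,0,0],[0,0,0],[0,0,0],[0,0,0],[0,0,0]]}' 8 25
```

```text
time_s: 3.53
position: [0.4776, 0.2759, 0.0941]
tool_rot: [[-0.002, 0.942, 0.336], [-0.001, 0.336, -0.942], [-1.0, -0.002, 0.0]]
ft_force: [-0.6, 0.9, 0.0]
grip_width: 0.0599
time_s: 4.28
position: [0.4776, 0.2775, 0.0949]
tool_rot: [[-0.0, 0.941, 0.339], [-0.0, 0.339, -0.941], [-1.0, -0.0, -0.0]]
ft_force: [-0.5, 0.6, 1.0]
grip_width: 0.0079
```

The opening went to 7.9 mm, less than the 14 mm slice, so I need to look.

```bash
python3 - <<'E'
from h import *
import cv2
w=eyes.get_image("wrist"); D=eyes.get_image("side"); s=eyes.get_image("scene")
f=lambda i:cv2.resize(i,(400,300),interpolation=cv2.INTER_CUBIC)
o=np.vstack([np.hstack([f(w[120:384,80:432]),f(s[200:290,160:280])]),np.hstack([f(D[135:240,130:270]),f(w)])])
cv2.imwrite("pics/m1.png",o[:,:,::-1])
E
```

```text
(no output)
```

View pics/m1.png

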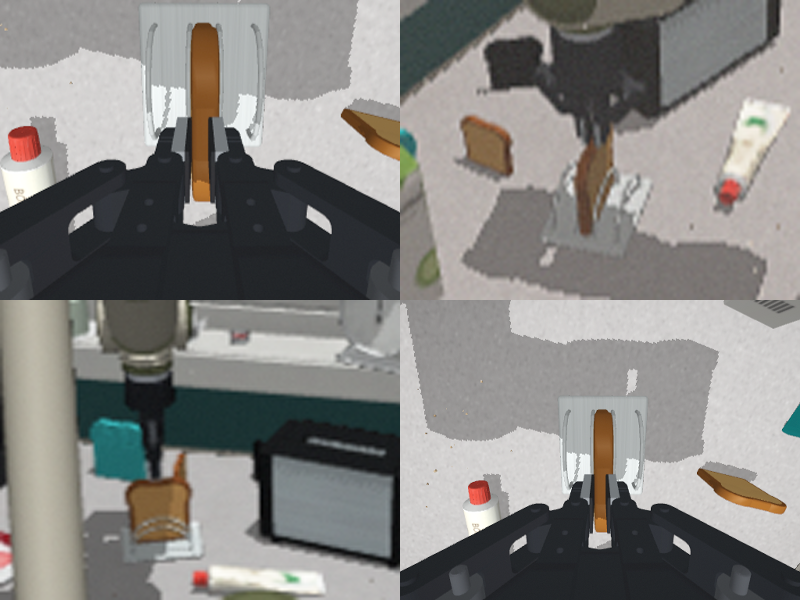

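The slice lies between the pads, apparently touching them. I'll command the gripper fully shut and see whether it stops on the slice.

```bash
python3 -m pendant '{"travel":[[0,0,0],[0,0,0],[0,0,0],[0,0,0],[0,0,0]],"delta_rot":[[0,0,0],[0,0,0],[0,0,0],[0,0,0],[0,0,0]]}' 0 30
```

```text
time_s: 4.85
position: [0.4775, 0.2775, 0.0949]
tool_rot: [[-0.0, 0.941, 0.339], [-0.0, 0.339, -0.941], [-1.0, -0.0, 0.0]]
ft_force: [0.2, -1.0, 1.1]
grip_width: 0.0001
```

```bash
python3 - <<'E'
from h import *
import cv2
w=eyes.get_image("wrist"); s=eyes.get_image("scene")
f=lambda i:cv2.resize(i,(400,400),interpolation=cv2.INTER_CUBIC)
o=np.hstack([f(w[180:340,175:335]),f(s[210:280,185:255])])
cv2.imwrite("pics/m2.png",o[:,:,::-1])
E
```

```text
(no output)
```

View pics/m2.png

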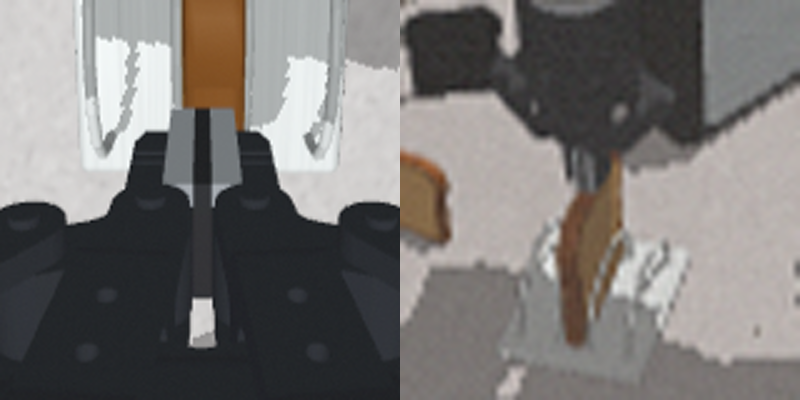

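```bash
python3 - <<'E'
from h import *
S=eyes.camera_model("scene");D=eyes.camera_model("side");W=eyes.camera_model("wrist")
s=env.observe(); p=s["position"]; print(p,s["q"].round(2),s["ft_force"].round(2))
a=proj(S,p); print("scene",a,"in m2:",400+(a-[185,210])*400/70)
b=proj(W,p); print("wrist",b,"in m2:",(b-[175,180])*2.5)
for z in (.118,.01):
  c=proj(S,[.4785,.277,z]); print(z,"toast mid m2:",[400,0]+(c-[185,210])*400/70, "wrist m2",(proj(W,[.4785,.277,z])-[175,180])*2.5)
print("side m1",(proj(D,p)-[130,135])*[400/140,300/105]+[0,300])
E
```

```text
[0.47756552 0.27750058 0.09491051] [17.88 27.78 83.54  0.   68.68 -1.92] [ 0.02  0.65 -0.36]
scene [218.25181814 246.97847865] in m2: [590.01038939 611.30559227]
wrist [255.26655091 217.45133356] in m2: [200.66637727  93.62833391]
0.118 toast mid m2: [587.55166028 185.67750806] wrist m2 [203.61092556 132.87598391]
0.01 toast mid m2: [595.79085003 296.88127483] wrist m2 [202.91047955  15.26345293]
side m1 [155.77632393 492.89876476]
```

Projecting the TCP shows the visible tips about 15 mm behind where it should be (wrist row 223 against about 202; the scene view agrees). So the fingers closed just above or on the slice's edge. I'll lift, open, and go about 22 mm lower.

```bash
python3 -m pendant '{"travel":[[0,0,25],[0,0,20],[0,0,0]],"delta_rot":[[0,0,0],[0,0,0],[0,0,0]]}' 0 25
python3 -m pendant '{"travel":[[0,0,0],[0,0,0],[0,0,0],[0,0,0],[0,0,0],[0,0,0],[0,0,0]],"delta_rot":[[0,0,0],[0,0,0],[0,0,0],[0,0,0],[0,0,0],[0,0,0],[0,0,0]]}' 50 25
python3 - <<'E'
from h import *
import cv2
w=eyes.get_image("wrist"); s=eyes.get_image("scene"); W=eyes.camera_model("wrist")
print(env.observe()["position"]); np.save("w3.npy",W); cv2.imwrite("pics/w3.png",w[:,:,::-1])
f=lambda i:cv2.resize(i,(400,400),interpolation=cv2.INTER_CUBIC)
o=np.hstack([f(w[100:340,135:375]),f(s[200:280,180:260])])
cv2.imwrite("pics/m3.png",o[:,:,::-1])
E
```

```text
time_s: 5.2
position: [0.4792, 0.2781, 0.1436]
tool_rot: [[0.006, 0.941, 0.339], [0.002, 0.339, -0.941], [-1.0, 0.007, 0.0]]
ft_force: [0.9, 0.6, 0.8]
grip_width: 0.0001
time_s: 5.78
position: [0.4775, 0.2775, 0.1397]
tool_rot: [[-0.0, 0.941, 0.339], [-0.0, 0.339, -0.941], [-1.0, -0.0, -0.0]]
ft_force: [-0.1, -0.3, 0.2]
grip_width: 0.0499
[0.47751361 0.27748665 0.13980135]
```

View pics/m3.png

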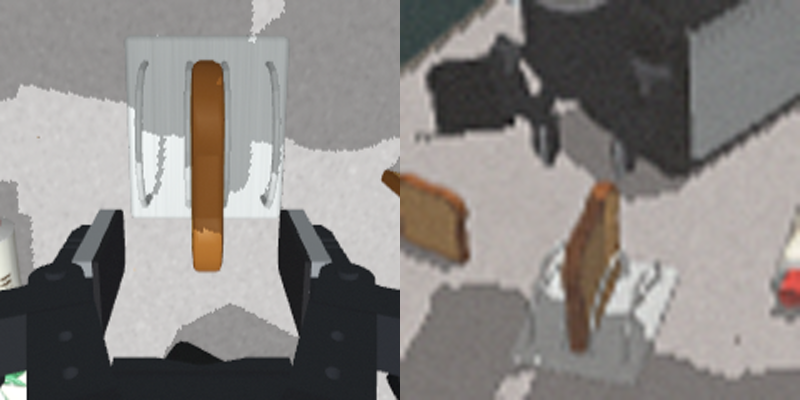

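The slice is undisturbed. The open tips in the scene (about 209,232 and 224,236) sit roughly 25 mm above the reported TCP, so I'll go 70 mm down from here and grip.

```bash
python3 -m pendant '{"travel":[[0,0,-20],[0,0,-20],[0,0,-15],[0,0,-10],[0,0,-5],[0,0,0]],"delta_rot":[[0,0,0],[0,0,0],[0,0,0],[0,0,0],[0,0,0],[0,0,0]]}' 50 25
python3 -m pendant '{"travel":[[0,0,0],[0,0,0],[0,0,0],[0,0,0],[0,0,0],[0,0,0],[0,0,0]],"delta_rot":[[0,0,0],[0,0,0],[0,0,0],[0,0,0],[0,0,0],[0,0,0],[0,0,0]]}' 5 25
```

```text
time_s: 6.38
position: [0.4773, 0.2774, 0.0692]
tool_rot: [[-0.001, 0.941, 0.339], [-0.0, 0.339, -0.941], [-1.0, -0.001, -0.0]]
ft_force: [0.0, -0.5, 0.5]
grip_width: 0.0498
time_s: 6.97
position: [0.4781, 0.2777, 0.0708]
tool_rot: [[0.002, 0.941, 0.339], [0.001, 0.339, -0.941], [-1.0, 0.002, 0.0]]
ft_force: [0.2, -0.1, 6.1]
grip_width: 0.0135
```

```bash
python3 -m pendant '{"travel":[[0,0,4],[0,0,8],[0,0,15],[0,0,20],[0,0,25],[0,0,25],[0,0,25],[0,0,25],[0,0,25],[0,0,20],[0,0,10],[0,0,3],[0,0,0],[0,0,0]],"delta_rot":[[0,0,0],[0,0,0],[0,0,0],[0,0,0],[0,0,0],[0,0,0],[0,0,0],[0,0,0],[0,0,0],[0,0,0],[0,0,0],[0,0,0],[0,0,0],[0,0,0]]}' 5 25
python3 - <<'E'
from h import *
import cv2
w=eyes.get_image("wrist"); s=eyes.get_image("scene"); W=eyes.camera_model("wrist")
np.save("w4.npy",W); cv2.imwrite("pics/w4.png",w[:,:,::-1])
f=lambda i:cv2.resize(i,(400,400),interpolation=cv2.INTER_CUBIC)
o=np.hstack([f(w[100:340,135:375]),f(s[150:270,160:280])])
cv2.imwrite("pics/m4.png",o[:,:,::-1]); cv2.imwrite("pics/s4.png",s[:,:,::-1])
E
```

```text
time_s: 8.13
position: [0.4771, 0.2773, 0.2741]
tool_rot: [[-0.002, 0.941, 0.339], [-0.001, 0.339, -0.941], [-1.0, -0.002, -0.0]]
ft_force: [0.4, 0.8, 0.3]
grip_width: 0.0132
```

View pics/m4.png

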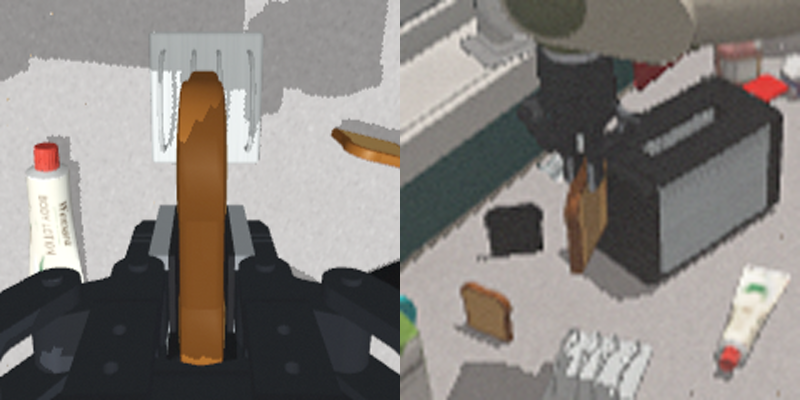

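The toast is held at its middle, upright (scene crop 590,220). Its bottom edge is about 40 mm above the toaster's top, so I'll carry it over the slot.

```bash
python3 -m pendant '{"travel":[[3,-10,0],[5,-20,0],[6.5,-25.5,0],[6.5,-25.5,0],[6.5,-25.5,0],[6.5,-25.5,0],[6.5,-25.5,0],[6.5,-25.5,0],[6.5,-25.5,0],[6.5,-25.5,0],[5,-22,0],[5,-20,0],[3.5,-10,0],[0,0,0],[0,0,0]],"delta_rot":[[0,0,-0.0427],[0,0,-0.0427],[0,0,-0.0427],[0,0,-0.0427],[0,0,-0.0427],[0,0,-0.0427],[0,0,-0.0427],[0,0,-0.0427],[0,0,-0.0427],[0,0,-0.0427],[0,0,-0.0427],[0,0,-0.0427],[0,0,-0.0427],[0,0,0],[0,0,0]]}' 5 25
python3 -m pendant '{"travel":[[0,0,-15],[0,0,-12],[0,0,0],[0,0,0]],"delta_rot":[[0,0,0],[0,0,0],[0,0,0],[0,0,0]]}' 5 25
python3 - <<'E'
from h import *
import cv2
w=eyes.get_image("wrist"); s=eyes.get_image("scene"); d=eyes.get_image("side"); W=eyes.camera_model("wrist")
np.save("w5.npy",W); cv2.imwrite("pics/w5.png",w[:,:,::-1])
f=lambda i:cv2.resize(i,(400,400),interpolation=cv2.INTER_CUBIC)
o=np.hstack([f(w[100:340,135:375]),f(s[140:240,200:300])])
cv2.imwrite("pics/m5.png",o[:,:,::-1]); cv2.imwrite("pics/s5.png",s[:,:,::-1]); cv2.imwrite("pics/d5.png",d[:,:,::-1])
print(env.observe()["position"])
S=eyes.camera_model("scene")
for p in [(.5505,-.009,.172),(.5505-.02*0.208*3.4,-.009-.068*.978,.172),(.5505+.068*.208,-.009+.068*.978,.172)]: print((proj(S,p)-[200,140])*4+[400,0],"wrist",(proj(W,p)-[135,100])/.6)
E
```

```text
time_s: 9.48
position: [0.5508, -0.0091, 0.2744]
tool_rot: [[-0.001, 0.978, -0.209], [0.0, -0.209, -0.978], [-1.0, -0.001, -0.0]]
ft_force: [-0.6, 0.7, -0.8]
grip_width: 0.0134
time_s: 9.82
position: [0.5507, -0.0078, 0.2479]
tool_rot: [[-0.001, 0.978, -0.207], [0.0, -0.207, -0.978], [-1.0, -0.001, -0.0]]
ft_force: [-0.7, 0.1, -1.1]
grip_width: 0.0137
[ 0.55128871 -0.00821662  0.24885848]
[580.72106547 191.29900458] wrist [198.0587675  147.85399296]
[625.81979434 165.92498396] wrist [198.1509885  259.74996405]
[533.48708089 217.87438992] wrist [197.95273217  19.19646066]
```

View pics/m5.png

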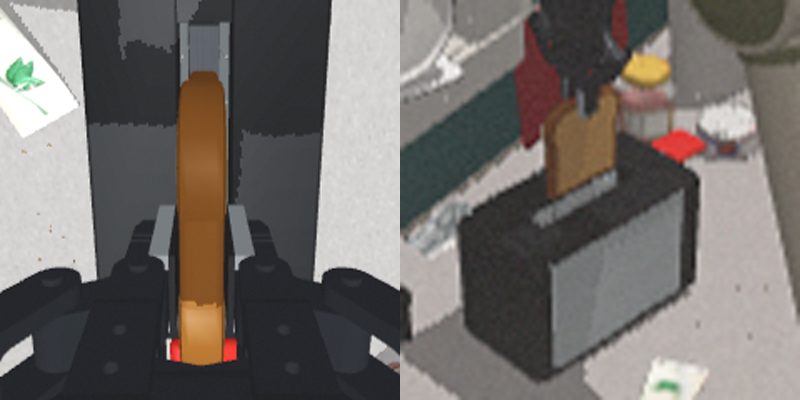

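The wrist crop shows the slot rims at u=180 and 229 (middle 204.5) with the slice's lower end at about 203, so it is about 1 mm off and well aligned lengthwise. Lowering it now.

```bash
python3 -m pendant '{"travel":[[0.5,0,-5],[0.5,0,-5],[0,0,-6],[0,0,-6],[0,0,-6],[0,0,-6],[0,0,0]],"delta_rot":[[0,0,0],[0,0,0],[0,0,0],[0,0,0],[0,0,0],[0,0,0],[0,0,0]]}' 5 25
python3 -m pendant '{"travel":[[0,0,-8],[0,0,-8],[0,0,-8],[0,0,-8],[0,0,-6],[0,0,-3],[0,0,0],[0,0,0]],"delta_rot":[[0,0,0],[0,0,0],[0,0,0],[0,0,0],[0,0,0],[0,0,0],[0,0,0],[0,0,0]]}' 5 25
```

```text
time_s: 10.55
position: [0.5515, -0.0084, 0.2124]
tool_rot: [[-0.003, 0.978, -0.208], [0.001, -0.208, -0.978], [-1.0, -0.003, -0.0]]
ft_force: [1.2, 0.8, -1.1]
grip_width: 0.0132
time_s: 11.22
position: [0.5522, -0.0085, 0.173]
tool_rot: [[0.0, 0.978, -0.208], [-0.0, -0.208, -0.978], [-1.0, 0.0, 0.0]]
ft_force: [-0.1, -0.3, -1.0]
grip_width: 0.0134
```

```bash
python3 -m pendant '{"travel":[[0,0,-3],[0,0,-3],[0,0,-3],[0,0,0],[0,0,0]],"delta_rot":[[0,0,0],[0,0,0],[0,0,0],[0,0,0],[0,0,0]]}' 5 25
python3 -m pendant '{"travel":[[0,0,-1],[0,0,-1],[0,0,0],[0,0,0]],"delta_rot":[[0,0,0],[0,0,0],[0,0,0],[0,0,0]]}' 5 25
```

```text
time_s: 11.63
position: [0.552, -0.0085, 0.1638]
tool_rot: [[-0.0, 0.978, -0.208], [0.0, -0.208, -0.978], [-1.0, -0.0, 0.0]]
ft_force: [0.4, -0.1, -0.6]
grip_width: 0.0135
time_s: 11.97
position: [0.552, -0.0085, 0.1619]
tool_rot: [[-0.0, 0.978, -0.208], [0.0, -0.208, -0.978], [-1.0, -0.0, -0.0]]
ft_force: [0.2, -0.4, -0.9]
grip_width: 0.0133
```

```bash
python3 -m pendant '{"travel":[[0,0,-1],[0,0,-0.5],[0,0,0],[0,0,0]],"delta_rot":[[0,0,0],[0,0,0],[0,0,0],[0,0,0]]}' 5 25
python3 -m pendant '{"travel":[[0,0,-1],[0,0,-0.5],[0,0,0],[0,0,0]],"delta_rot":[[0,0,0],[0,0,0],[0,0,0],[0,0,0]]}' 5 25
```

```text
time_s: 12.3
position: [0.5522, -0.0085, 0.1608]
tool_rot: [[0.001, 0.978, -0.208], [-0.0, -0.208, -0.978], [-1.0, 0.001, 0.0]]
ft_force: [-0.8, -0.7, 2.1]
grip_width: 0.0133
time_s: 12.63
position: [0.5523, -0.0085, 0.1596]
tool_rot: [[0.001, 0.978, -0.208], [-0.0, -0.208, -0.978], [-1.0, 0.001, 0.0]]
ft_force: [-0.0, 0.8, 5.3]
grip_width: 0.0134
```

Contact is 5 N: the slice is on the carriage. I'll ease up 1.5 mm, then open.

```bash
python3 -m pendant '{"travel":[[0,0,1],[0,0,0.5],[0,0,0],[0,0,0]],"delta_rot":[[0,0,0],[0,0,0],[0,0,0],[0,0,0]]}' 5 25
python3 -m pendant '{"travel":[[0,0,0],[0,0,0],[0,0,0],[0,0,0],[0,0,0],[0,0,0]],"delta_rot":[[0,0,0],[0,0,0],[0,0,0],[0,0,0],[0,0,0],[0,0,0]]}' 45 25
python3 -m pendant '{"travel":[[0,0,10],[0,0,20],[0,0,30],[0,0,30],[0,0,10],[0,0,0],[0,0,0]],"delta_rot":[[0,0,0],[0,0,0],[0,0,0],[0,0,0],[0,0,0],[0,0,0],[0,0,0]]}' 45 25
python3 - <<'E'
from h import *
import cv2
w=eyes.get_image("wrist"); s=eyes.get_image("scene"); W=eyes.camera_model("wrist"); d=eyes.get_image("side")
np.save("w6.npy",W); cv2.imwrite("pics/w6.png",w[:,:,::-1])
f=lambda i:cv2.resize(i,(400,300),interpolation=cv2.INTER_CUBIC)
o=np.vstack([np.hstack([f(w),f(s[140:245,190:330])]),np.hstack([f(d[150:240,190:310]),f(w[180:330,180:380])])])
cv2.imwrite("pics/m6.png",o[:,:,::-1])
E
```

```text
time_s: 12.97
position: [0.5523, -0.0086, 0.1608]
tool_rot: [[0.001, 0.978, -0.208], [-0.0, -0.208, -0.978], [-1.0, 0.001, -0.0]]
ft_force: [-0.4, 0.7, 4.8]
grip_width: 0.0135
time_s: 13.47
position: [0.552, -0.0085, 0.1603]
tool_rot: [[-0.0, 0.978, -0.208], [0.0, -0.208, -0.978], [-1.0, -0.0, -0.0]]
ft_force: [-0.1, -0.3, 0.4]
grip_width: 0.045
time_s: 14.05
position: [0.5519, -0.0085, 0.26]
tool_rot: [[-0.0, 0.978, -0.208], [0.0, -0.208, -0.978], [-1.0, -0.0, -0.0]]
ft_force: [-0.8, -0.0, -0.3]
grip_width: 0.0449
```

View pics/m6.png

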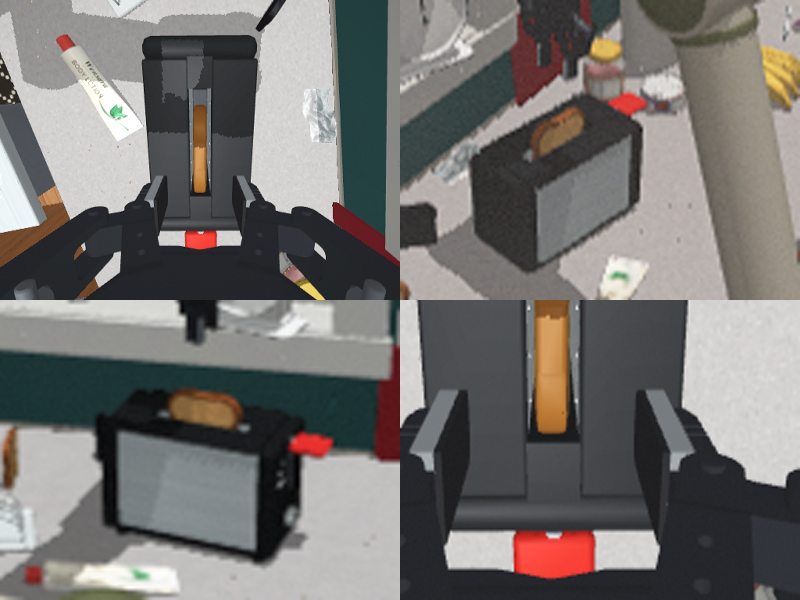

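The slice stands in the slot, aligned, with the lever up (wrist crop: slice 533-575, slot 525-582; red paddle 513-595 centred on the same line). Picture views are used up, so the rest goes by numbers.

```bash
python3 -m pendant '{"travel":[[-5.6,-26,0],[-5.6,-26,0],[-5.6,-26,0],[-5.6,-26,0],[-5.6,-26,0],[-5.6,-26,0],[0,0,-10],[0,0,-10],[0,0,-10],[0,0,0],[0,0,0]],"delta_rot":[[0,0,0],[0,0,0],[0,0,0],[0,0,0],[0,0,0],[0,0,0],[0,0,0],[0,0,0],[0,0,0],[0,0,0],[0,0,0]]}' 0 30
python3 - <<'E'
from h import *
import cv2
W6=np.load("w6.npy",allow_pickle=True).item(); print("paddle inner edge",plane(W6,236.5,295.5,.166)[:2],plane(W6,277.5,295.5,.166)[:2])
def red(im,x):
    h=cv2.cvtColor(im,cv2.COLOR_RGB2HSV); m=cv2.inRange(h,(0,190,120),(5,255,255))|cv2.inRange(h,(175,190,120),(180,255,255))
    n,l,s,c=cv2.connectedComponentsWithStats(m); return [(s[i].tolist(),c[i].round(1).tolist()) for i in range(1,n) if s[i][4]>25]
p=env.observe()["position"];print(p)
for n in("wrist","scene","side"):
    M=eyes.camera_model(n); im=eyes.get_image(n); print(n,red(im,0)); print(" lever pred",proj(M,[.5195,-.162,.166]),"tcp",proj(M,p),"tcp+25",proj(M,p+[0,0,.025]))
    cv2.imwrite(f"pics/{n}7.png",im[:,:,::-1])
E
```

```text
time_s: 15.12
position: [0.5181, -0.1643, 0.2296]
tool_rot: [[-0.002, 0.978, -0.208], [0.001, -0.208, -0.978], [-1.0, -0.002, -0.001]]
ft_force: [-0.5, -0.0, 0.0]
grip_width: 0.0001
paddle inner edge [ 0.50578934 -0.12682196] [ 0.54937302 -0.13596041]
[ 0.51813618 -0.16433789  0.22957138]
wrist [([232, 157, 52, 54, 1148], [261.0, 172.1])]
 lever pred [255.68100252 188.80802443] tcp [254.11943586 217.8541227 ] tcp+25 [253.7657243  233.69664579]
scene []
 lever pred [270.04812452 174.63317581] tcp [271.03253727 162.66668232] tcp+25 [271.21835068 157.86704305]
side [([278, 191, 12, 6, 52], [283.1, 193.0])]
 lever pred [283.80478067 192.41532734] tcp [284.92762253 179.36326337] tcp+25 [285.17699104 174.04747924]
```

```bash
python3 -m pendant '{"travel":[[1.5,0,-20],[1.5,0,-20],[0,0,-12],[0,0,0]],"delta_rot":[[0,0,0],[0,0,0],[0,0,0],[0,0,0]]}' 0 30
python3 -m pendant '{"travel":[[0,0,-5],[0,0,-5],[0,0,-5],[0,0,0]],"delta_rot":[[0,0,0],[0,0,0],[0,0,0],[0,0,0]]}'
python3 -m pendant '{"travel":[[0,0,-4],[0,0,-3],[0,0,0],[0,0,0]],"delta_rot":[[0,0,0],[0,0,0],[0,0,0],[0,0,0]]}'
```

```text
time_s: 15.6
position: [0.5206, -0.1639, 0.1764]
tool_rot: [[-0.003, 0.978, -0.208], [0.002, -0.208, -0.978], [-1.0, -0.004, -0.001]]
ft_force: [0.6, -0.9, 0.3]
grip_width: -0.0
time_s: 15.93
position: [0.5213, -0.1644, 0.1629]
tool_rot: [[-0.001, 0.978, -0.208], [0.0, -0.208, -0.978], [-1.0, -0.001, -0.0]]
ft_force: [-0.3, -1.0, 0.3]
grip_width: 0.0001
time_s: 16.27
position: [0.5214, -0.1645, 0.1564]
tool_rot: [[-0.0, 0.978, -0.208], [0.0, -0.208, -0.978], [-1.0, -0.0, -0.0]]
ft_force: [-0.3, 0.5, 0.0]
grip_width: 0.0001
```

```bash
for i in 1 2 3; do python3 -m pendant '{"travel":[[0,0,-2.5],[0,0,-2.5],[0,0,0]],"delta_rot":[[0,0,0],[0,0,0],[0,0,0]]}' | grep -E 'pos|ft'; done
```

```text
position: [0.5213, -0.1644, 0.1509]
ft_force: [-0.4, 0.3, -0.5]
position: [0.5212, -0.1644, 0.1458]
ft_force: [0.2, 0.1, 0.0]
position: [0.5213, -0.1644, 0.1409]
ft_force: [-0.7, 0.1, 0.1]
```

```bash
for i in 1 2 3 4; do python3 -m pendant '{"travel":[[0,0,-1.5],[0,0,-1.5],[0,0,0]],"delta_rot":[[0,0,0],[0,0,0],[0,0,0]]}' | grep -E 'pos|ft'; done
```

```text
position: [0.5213, -0.1644, 0.1381]
ft_force: [-0.2, 0.6, 0.2]
position: [0.5216, -0.1646, 0.1358]
ft_force: [-1.2, 1.3, 5.6]
position: [0.5216, -0.1646, 0.1331]
ft_force: [-1.7, 0.7, 8.2]
position: [0.5216, -0.1646, 0.13]
ft_force: [-0.8, 0.3, 4.5]
```

Contact came at z≈0.137. The third detent is expected at z≈0.095.

```bash
for i in 1 2 3 4 5 6 7 8; do python3 -m pendant '{"travel":[[0,0,-1.5],[0,0,-1.5],[0,0,0]],"delta_rot":[[0,0,0],[0,0,0],[0,0,0]]}' | grep -E 'time|pos|ft'|tr '\n' ' '; echo; done
```

```text
time_s: 18.27 position: [0.5216, -0.1646, 0.1265] ft_force: [0.2, -0.1, 2.3] 
time_s: 18.52 position: [0.5216, -0.1646, 0.1234] ft_force: [-0.8, 0.7, 4.9] 
time_s: 18.77 position: [0.5216, -0.1646, 0.1207] ft_force: [-1.3, 0.6, 7.9] 
time_s: 19.02 position: [0.5216, -0.1646, 0.1179] ft_force: [-2.1, -0.0, 8.6] 
time_s: 19.27 position: [0.5216, -0.1646, 0.1145] ft_force: [-0.6, -0.6, 6.5] 
time_s: 19.52 position: [0.5216, -0.1646, 0.1113] ft_force: [0.8, 0.3, 4.3] 
time_s: 19.77 position: [0.5216, -0.1646, 0.1085] ft_force: [-1.2, 1.0, 6.4] 
time_s: 20.02 position: [0.5216, -0.1646, 0.1059] ft_force: [-1.4, -0.0, 10.1]
```

```bash
for i in 1 2 3; do python3 -m pendant '{"travel":[[0,0,-1.5],[0,0,-1],[0,0,0]],"delta_rot":[[0,0,0],[0,0,0],[0,0,0]]}' | grep -E 'time|pos|ft'|tr '\n' ' '; echo; done
```

```text
time_s: 20.27 position: [0.5216, -0.1646, 0.1035] ft_force: [-1.9, 0.5, 9.3] 
time_s: 20.52 position: [0.5216, -0.1646, 0.1007] ft_force: [0.2, 0.7, 5.0] 
time_s: 20.77 position: [0.5216, -0.1646, 0.0979] ft_force: [0.1, -0.1, 4.6]
```

```bash
for i in 1 2; do python3 -m pendant '{"travel":[[0,0,-0.5],[0,0,-0.5],[0,0,0]],"delta_rot":[[0,0,0],[0,0,0],[0,0,0]]}' | grep -E 'time|pos|ft'|tr '\n' ' '; echo; done
python3 - <<'E'
from h import *
import cv2
D=eyes.camera_model("side");S=eyes.camera_model("scene")
for n,M in(("side",D),("scene",S)):
    im=eyes.get_image(n); cv2.imwrite(f"pics/{n}8.png",im[:,:,::-1]); h=cv2.cvtColor(im,cv2.COLOR_RGB2HSV)
    m=cv2.inRange(h,(0,190,100),(5,255,255))|cv2.inRange(h,(175,190,100),(180,255,255))
    N,l,s,c=cv2.connectedComponentsWithStats(m); print(n,"red",[(s[i].tolist(),c[i].round(1).tolist()) for i in range(1,N) if s[i][4]>10])
    b=cv2.inRange(h,(5,110,40),(24,255,255)); 
    N,l,s,c=cv2.connectedComponentsWithStats(b); print(" brown",[(s[i].tolist()) for i in range(1,N) if s[i][4]>8 and abs(c[i]-proj(M,[.5525,-.008,.18])).max()<25])
    print(" lever at 42 pred",proj(M,[.5215,-.160,.124]),"up",proj(M,[.5215,-.160,.166]))
E
```

```text
time_s: 21.02 position: [0.5216, -0.1646, 0.097] ft_force: [0.7, 0.6, 4.7] 
time_s: 21.27 position: [0.5216, -0.1646, 0.0962] ft_force: [-0.9, 0.2, 6.5] 
side red [([277, 199, 12, 6, 37], [282.2, 201.9])]
 brown [[244, 184, 15, 5, 34]]
 lever at 42 pred [283.00587639 200.69219428] up [283.39643046 192.17340191]
scene red []
 brown [[237, 186, 15, 10, 40]]
 lever at 42 pred [269.16642879 182.22368508] up [269.44119488 174.69919089]
```

```bash
python3 - <<'E'
from rig import env, close_job
s=env.observe(); print(s["time_s"],s["position"],s["ft_force"]); print(close_job())
E
```

```text
21.3667 [ 0.5215532  -0.16457898  0.09615862] [-0.5895164  -0.16236522  6.72793607]
the job is handed in; nothing more can be done
None
```

I handed the job in at 21.4 s with the slice standing in the toaster's slot, let go, and the lever held down at about its third click. No verdict was reported.

- **Toast:** I took it out of the rack at a 25 N grip setting and lowered it into the slot until it rested on the carriage with about 5 N of contact. After I let go, the picture showed it upright, aligned with the slot, and the lever still up.
- **Lever:** The force dropped three times on the way down, 14 mm apart, matching the three clicks. At the end it pushed up with about 6.7 N. I estimate 41–44 mm of travel; the side camera shows the lever lowered about 8.9 pixels, against about 8.5 expected for 42 mm. The highest push I read on the lever was about 10 N.
- **First grasp missed:** The visible finger ends sit about 25–29 mm higher than the reported tool point, so the fingers first shut just above the slice. I lifted off and gripped again lower; the slice was undisturbed.
- **Not checked:** With all 12 picture views used, I checked the end state only by numbers. Brown is still visible in the slot mouth from both cameras, but I did not measure the slice's final height. I also made no separate check that the other objects stayed put; there were no unexpected forces in the readings.

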